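# Trip, reset and present a plug-in residual-current breaker

## Task

Check the plug-in residual-current breaker, the wide one with the round test button: press its test button so that its lever drops, then, with the breaker still plugged in, lift the lever back up until it stays. Then pull the breaker out of the test base and hold it up to the tilted inspection camera with its contact blades towards the lens: underside square to the lens and centred on the lens axis, 12 cm from the glass, its long side along the long side of the camera housing, the lever still up. Finish while holding it there, still and in the air, and leave the narrow breaker, the camera and the other things alone.

Things in the scene. Friction and masses are not known exactly. Their poses are not given: they have to be found in the camera images.
- test_base: Grey two-bay plug-in test base fixed to the bench, 110 x 160 x 34 mm (x, y, z). Origin: centre of its underside, on the bench; z up. Bays at y = +38 and -38 mm; which breaker sits in which varies. Each bay has two slots 20 x 6 mm, 20 mm deep, at x = -30 and +30 mm. Its x axis points away from the robot, turned 0 to 0.5 rad to the left
- rcd: The residual-current breaker: white housing 100 x 42 mm (x, y), 38 mm high, with a full-width nose (x = -35 to +35 mm) up to 54 mm; about 0.25 kg. Grip it by its flat parallel sides (y = -21, +21 mm), near x = 0. Origin: centre of its underside; z up through its face, x along its long side. Plugged in, its axes are the test base's and the underside lies 34 mm above the bench
- rcd_blades (a point): Point midway between the lower ends of the breaker's two copper blades, (0, 0, -12) mm in its frame. The blades, 18 x 4 mm, stick out 12 mm below the underside at x = -30 and +30 mm, into the base's slots with 1 mm play all round; the breaker pulls straight up, held by nothing but its weight
- rcd_button (a joint): Grey round test button of the residual-current breaker: 0 = out, 0.004 m = fully in. Pressing it towards the housing takes about 5 N and trips the lever before it is fully in; it springs back when let go
- rcd_button_top (a point): Centre of the top of the test button, 12 mm in diameter, 6 mm proud of the nose when out; at (25, 0, 60) mm in the breaker's frame
- rcd_lever (a joint): Black toggle lever of the residual-current breaker: 0 = up (on; leaning 0.21 rad from the breaker's z towards the button, +x), 0.9 rad = dropped (leaning 0.69 rad towards -x). Its axis runs along the breaker's y at x = -12, z = 48 mm; it snaps to one end or the other from about 0.35. Moving it takes about 1 N at the tip. It cannot be lifted while the button is held in
- rcd_lever_tip (a point): Tip of the lever, 26 mm from its axis; the lever is 16 mm wide (y) and 7 to 8 mm thick. In the breaker's frame at (-7, 0, 73) mm when up and (-28, 0, 68) mm when dropped
- mcb: The narrow breaker in the other bay, to be left alone: the same white housing but 26 mm wide, with a black lever 12 mm wide that stands up (73 mm above its underside) and no test button. Origin: centre of its underside, axes as the test base
- camera_stand: Foot and bracket of the inspection camera, fixed to the bench: dark plate 100 x 80 x 12 mm with two side cheeks and clamp knobs. Origin: centre of its underside. It stands farther from the robot than the test base; its -x side looks roughly at the robot
- camera_head: The camera's black housing, 90 x 56 x 30 mm, with a white ring light, 54 mm in diameter, round the lens. Origin: centre of the front of the lens, 85 mm above the bench. z is the lens axis, pointing out of the lens, up and leaning 25 degrees to the stand's -x side (towards the robot); x is the housing's long side, pointing away from the robot and up
- present_point (a point): Where the centre of the breaker's underside is to be held: on the lens axis, 120 mm from the lens, at (0, 0, 120) mm in the camera head's frame. There the breaker's z is along the camera head's z and its x parallel to the camera head's x, either way round
- timer: Square white kitchen timer, 66 x 66 x 19 mm, lying on the bench. A bystander. Origin: centre of its underside
- beaker_250: Glass beaker, 72 mm in diameter, 97 mm high, standing on the bench. A bystander. Origin: centre of its underside

How it is judged:
On the way, in this order (a step that is already met when the one before it is completed fails the run):
1. the test button is pressed in (value of joint rcd_button above 0.002 m).
2. the lever has dropped (value of joint rcd_lever above 0.8 rad), for 0.1 s.
3. the button is out and the lever is back up, the breaker still plugged in (value of joint rcd_button below 0.001 m and value of joint rcd_lever below 0.1 rad and z of rcd in the frame of test_base below 0.04 m and angle between the z axis of rcd and the z axis of test_base, either way round below 0.1 rad), for 0.2 s.
At the end, for the whole second after the job is handed in: The fingers alone hold the breaker still, blades towards the lens: underside's centre within 15 mm of the lens axis and 100 to 140 mm from the lens, z within 0.17 rad of the lens axis, long side within 0.17 rad of the housing's long side, lever up (below 0.1 rad), button out (below 1 mm) (x of rcd in the frame of camera_head between -0.015 and 0.015 m and y of rcd in the frame of camera_head between -0.015 and 0.015 m and z of rcd in the frame of camera_head between 0.1 and 0.14 m and angle between the z axis of rcd and the z axis of camera_head, either way round below 0.17 rad and angle between the x axis of rcd and the x axis of camera_head, either way round below 0.17 rad and angle between rcd's own z axis and vertical below 1 rad and value of joint rcd_lever below 0.1 rad and value of joint rcd_button below 0.001 m and contact force between the fingers and rcd above 2 N and linear speed of rcd below 0.02 m/s and angular speed of rcd below 0.1 rad/s and contact force between rcd and test_base below 0.1 N and contact force between rcd and camera_stand below 0.1 N); the arm keeps its last pose, push and grip.
It fails at once if the narrow breaker is moved more than 10 mm (distance of mcb from where it was at the start of the episode above 0.01 m).
It fails at once if the camera is knocked by the robot or the breaker (over 5 N) (contact force between any of the arm, the fingers, rcd and camera_stand above 5 N).
It fails at once if a bystander is moved more than 20 mm (distance of any of timer, beaker_250 from where it was at the start of the episode above 0.02 m).
It also fails if it takes over 48 s, if anything falls off the work surface, if the arm or the gripper's body presses on something with over 40 N, if the wrist force passes 120 N, or if a joint passes its speed limit or range.

## Robot

A 7-joint arm with a two-finger parallel gripper is mounted at the origin on a cart in front of the work surface, level with it; the furniture and walls round the work are solid. World frame = base frame: x ahead of the robot, y to its left, z up, the work surface at z = 0. Lengths are in m, angles in rad, forces in N, time in s.
With the tool pointing down it reaches from about 0.35 to 0.9 m from the base axis. Payload 8.1 kg.
Tool frame: the origin (TCP) lies midway between the tips of the shut fingers; the grasp point (between the pads) lies 19 mm behind it; z points along the fingers, y is the line along which they close (so a half turn about z gives the same grasp; the last joint's range is limited). The gripper opens to 92 mm and grips with 3 to 60 N. Pads are 19 mm wide; open, the fingers measure 130 mm over their backs; the gripper's body (75 mm by 190 mm) begins 47 mm behind the grasp point.
Start: joints at [1.174, 0.434, 0.025, 1.573, -0.012, 1.134, -0.075], TCP at [0.181, -0.598, 0.227] pointing down, gripper open.
Joint ranges: [-2.62, 2.62], [-0.44, 2.09], [-1.27, 1.32], [0.08, 2.57], [-1.32, 4.46], [0.12, 2], [-2.74, 2.74]. Speed limits (rad/s): [2.22, 2.22, 3.01, 3.01, 3.14, 3.14, 3.14].

## Interface

Orientations are given as a rotation vector (axis times angle).
In Python, from cell import arm gives the robot as it stands.
- The arm moves only by the tool carry_out, never from a script. Its arguments are lists of equal length, an entry for each row: "claw": the finger opening in cm, from 0 to 9.18; "delta_pos": the shift along the tool's x, y, z in cm, a list of three; "angular": the turn, a rotation vector about the tool's x, y, z in rad, a list of three. In form: {"claw": [claw, ...], "delta_pos": [[dx, dy, dz], ...], "angular": [[ax, ay, az], ...]}. A call has 1 to 20 rows; each row shifts and turns the commanded pose from where the row before left it, along the tool's axes as they then stand; what a row does not reach is not made up. A row lasts 1/10 s, in which the tool goes at most 50 mm and 8.59 degrees, less where a joint would pass 70% of its speed; a pose out of reach is approached as far as the arm can. A call with a gripper value outside its range is refused whole. The fingers move at their own pace and stop on an object; "force" is the grip in N (left out, the last holds). Time passes only in rows, so rows that do not move let the fingers close. It gives the time, the measured TCP pose, the force, the opening and the grip force at its end, in the units of the state.
- arm.observe(): the state, without advancing time (a new reading comes with each control period).
- arm.get_image(name): name is "side" or "top" or "wrist"; returns a dict with "frame" (480x640x3 uint8, red, green, blue), "mtx" (3x3 intrinsics, pixels), "dist" ([k1, k2, p1, p2, k3] as OpenCV has them; the pictures are not rectified), "T" (4x4, takes a point from camera to world coordinates). Camera axes: x right, y down, z forward; pixel columns grow to the right and rows downward; lengths in m; the calibration is good to about 2 mm. A picture is of the moment at which its call begins. There is no depth.
- arm.sign_off(): hands the job in; it is judged then, once.
Trained networks look in a picture, given as the dict that the camera call returned (one of the last four; its "shot" number tells which), for a name from the list of things; names that differ only in an ending like _2 or _b are one class to them, and where a whole thing is asked for, a point or a joint stands for the part that bears it (a point fixed in the world has none). Each returns a list of dicts, best first, with "conf" (0 to 1); they miss things now and then, are a little off and sometimes report something else, mostly with a low value. They report only what shows in the picture. A call takes as long as a camera call.
- arm.look_for(label, picture): "centre" ([column, row] as shares, 0 to 1, of the picture: columns of its width, rows of its height, amid what is visible of it).
- arm.trace(label, picture): "region" (480x640 bool, what is visible of it) and "centre" ([column, row] as shares, 0 to 1, of the picture: columns of its width, rows of its height, amid what is visible of it).
- arm.place_of(label, picture): "centre" ([column, row] as shares, 0 to 1, of the picture: columns of its width, rows of its height: a listed point, or the origin of a listed thing).
The state is a dict: "clock": time; "joints": joint angles; "dq": joint speeds; "joint_efforts": joint torques, N m; "position": TCP position; "ee_rot": TCP orientation; "force": force on the tool from outside, world axes, zero at the start; "ft_torque": the same for the moment, N m; "width": opening from 0.0 (shut) to 1.0 (fully open); "gripper_force": force on a finger pad.
Only numpy, scipy, OpenCV 4.12 (cv2) and the standard library are available. Lean on these libraries where they do the work, as an engineer would, in place of code of your own. Each camera call takes 0.05 s, during which the arm holds its last target. There are 200 camera calls.

## Working session

There is one attempt and no reset: what is moved stays moved. The work goes in short steps, Python scripts to look and compute and a tool call to move; the robot and the scene stay as the last step left them, time stands still between calls to the robot, and variables do not carry over. Pictures are saved under pics/ and viewed, at most 11 in all, crops included, and the job is handed in when it is done.

Besides the shell and the picture viewer there is one more tool, called after "Call:" by a JSON object that holds its "fn" and its "kwargs", one argument or row to a line. carry_out: Moves the arm, as the interface text tells. Its arguments: {"type":"object","properties":{"claw":{"type":"array","items":{"type":"number"}},"delta_pos":{"type":"array","items":{"type":"array","items":{"type":"number"}}},"angular":{"type":"array","items":{"type":"array","items":{"type":"number"}}},"force":{"type":"number"}},"required":["claw","delta_pos","angular"]}

```bash
ls; mkdir -p pics
python3 - <<'E'
from cell import arm
import cv2,numpy as np
print(arm.observe())
for n in ("side","top"):
    p=arm.get_image(n); cv2.imwrite(f"pics/{n}0.png",p["frame"][:,:,::-1]); print(n,p["T"].round(3).tolist(),p["mtx"].round(0).tolist())
    for l in ["test_base","rcd","rcd_button_top","rcd_lever_tip","mcb","camera_stand","camera_head","timer","beaker_250"]:
        r=arm.place_of(l,p); print(l,[( (np.array(x["centre"])*[640,480]).round(1).tolist(),round(x["conf"],2)) for x in r[:2]])
E
```

```text
pics
{'clock': 0.0, 'joints': array([ 1.17438664,  0.43520378,  0.02496719,  1.57407783, -0.01157435,
        1.13398924, -0.07514354]), 'dq': array([ 6.97175053e-04, -3.76051380e-04,  1.34562625e-03,  4.05378309e-04,
        1.60182475e-03, -7.61926496e-04,  8.57283737e-05]), 'joint_efforts': array([ 4.18532190e-04, -6.67857385e+01,  9.84610990e-01, -3.14459467e+01,
       -6.08460652e-02,  4.32016351e-02,  2.20818333e-04]), 'position': array([ 0.1807975 , -0.59775865,  0.22596429]), 'ee_rot': array([-3.10630689e+00, -4.59488811e-01,  5.99058600e-04]), 'force': array([-0.58891821, -0.59802144, -0.13349875]), 'ft_torque': array([-0.01052818, -0.01170618,  0.01545557]), 'gripper_force': 0.0, 'width': 1.0020318088369071}
side [[-1.0, -0.013, -0.013, 0.546], [0.004, 0.506, -0.863, 1.116], [0.018, -0.862, -0.506, 0.564], [0.0, 0.0, 0.0, 1.0]] [[478.0, 0.0, 314.0], [0.0, 478.0, 233.0], [0.0, 0.0, 1.0]]
test_base [([351.1, 248.2], 0.63)]
rcd [([359.1, 240.8], 0.78)]
rcd_button_top [([348.9, 216.8], 0.4), ([348.8, 222.5], 0.24)]
rcd_lever_tip [([363.5, 210.5], 0.43), ([266.9, 251.0], 0.34)]
mcb [([346.2, 223.4], 0.69), ([265.0, 286.1], 0.68)]
camera_stand [([268.1, 285.7], 0.74), ([348.8, 221.3], 0.44)]
camera_head [([267.4, 250.8], 0.86)]
timer [([360.6, 319.7], 0.61)]
beaker_250 [([299.4, 367.7], 0.89)]
top [[0.081, -0.969, 0.232, 0.293], [-0.997, -0.08, 0.015, 0.376], [0.004, -0.232, -0.973, 1.229], [0.0, 0.0, 0.0, 1.0]] [[614.0, 0.0, 314.0], [0.0, 614.0, 223.0], [0.0, 0.0, 1.0]]
test_base [([401.9, 296.2], 0.95)]
rcd [([378.8, 300.2], 0.69), ([387.2, 298.6], 0.22)]
rcd_button_top [([385.4, 281.9], 0.48)]
rcd_lever_tip [([391.4, 297.4], 0.43)]
mcb [([419.2, 290.6], 0.81), ([385.4, 282.3], 0.73)]
camera_stand [([330.4, 203.7], 0.65)]
camera_head [([332.8, 196.1], 0.57)]
timer [([275.4, 287.5], 0.61)]
beaker_250 [([226.9, 229.6], 0.69)]
```

Run:
```python
import cv2
for n,(x,y,w,h) in {"side":(200,160,240,180),"top":(240,150,240,180)}.items():
    im=cv2.imread(f"pics/{n}0.png")[y:y+h,x:x+w]; cv2.imwrite(f"pics/{n}0c.png",cv2.resize(im,(720,540),interpolation=cv2.INTER_CUBIC))
```

```text
(no output)
```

View pics/side0c.png

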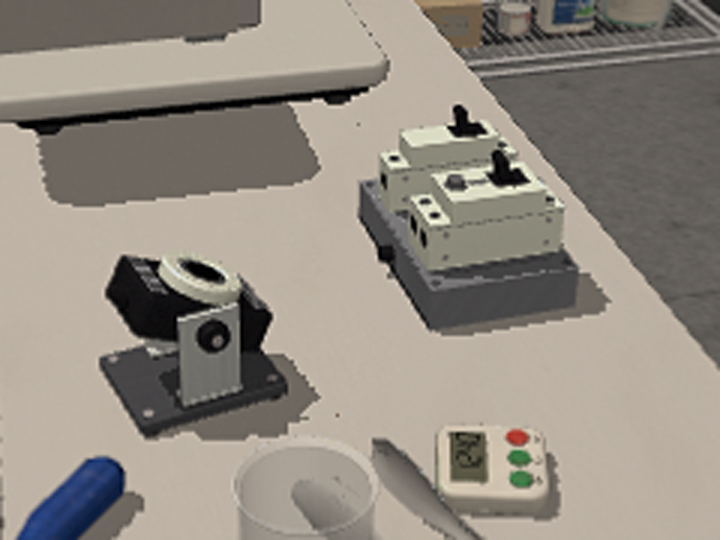

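View pics/top0c.png

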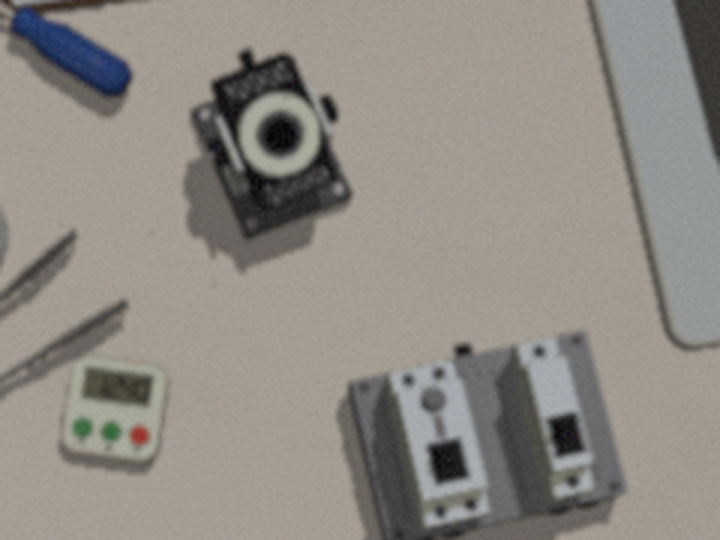

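Both views agree. The RCD is in the left (+y) bay, with its button at top-view pixel (384,283). The mcb is on the right. The ring centre is at (333,195) in top and (267,252) in side. I'll fit the poses from the corners.

```bash
cat > h.py <<'E'
import numpy as np,cv2
from scipy.spatial.transform import Rotation as R
from scipy.optimize import least_squares
def proj(p,P):
    Ti=np.linalg.inv(p["T"]); P=np.atleast_2d(P)
    return cv2.projectPoints(np.asarray(P,float),cv2.Rodrigues(Ti[:3,:3])[0],Ti[:3,3],np.asarray(p["mtx"],float),np.asarray(p["dist"],float))[0][:,0]
def fit(obs,x0):
    """obs: list of (pic, model pts (n,3), pix (n,2)); x0 = x,y,yaw"""
    def f(x):
        M=R.from_euler('z',x[2]).as_matrix(); t=np.array([x[0],x[1],0])
        return np.concatenate([(proj(p,np.array(m)@M.T+t)-u).ravel() for p,m,u in obs])
    s=least_squares(f,x0,loss='soft_l1'); return s.x,f(s.x).reshape(-1,2)
E
cat > a.py <<'E'
from cell import arm
from h import *
S=arm.get_image("side");T=arm.get_image("top")
cs=lambda a:np.array(a)/3+[200,160]-1/3
ct=lambda a:np.array(a)/3+[240,150]-1/3
mm=lambda a:np.array(a)/1000
b=[(T,mm([[55,80,34],[55,-80,34],[-55,-80,34],[25,38,94],[50,59,72],[50,17,72],[-50,17,72],[-50,59,72]]),ct([[351,382],[583,333],[625,490],[432,401],[390,378],[455,364],[487,510],[426,526]])),
   (S,mm([[55,80,34],[-55,80,34],[55,80,0],[-55,80,0],[55,-80,34],[25,38,94]]),cs([[432,285],[577,268],[432,328],[577,303],[361,182],[455,180]]))]
for k in (b,b[:1],b[1:]):
    x,r=fit(k,[.45,-.1,.2]);print("base",x.round(4));print(r.round(1).tolist())
c=[(T,mm([[-50,40,12],[-50,-40,12],[50,40,12]]),ct([[250,236],[350,190],[195,108]])),
   (S,mm([[50,40,12],[-50,40,12],[50,-40,12]]),cs([[148,432],[287,382],[100,357]]))]
for k in (c,c[:1],c[1:]):
    x,r=fit(k,[.6,0,.3]);print("stand",x.round(4));print(r.round(1).tolist())
# lens, z=.085
def g(q,im=(0,1)): return np.concatenate([(proj(p,[[*q[:2],q[2]]])-u).ravel() for i,(p,u) in enumerate([(T,ct([280,135])),(S,cs([201,276]))]) if i in im])
s=least_squares(g,[.6,0,.085]);print("lens",s.x.round(4),s.fun.round(1))
s=least_squares(lambda q:g([*q,.085]),[.6,0]);print("lens z fixed",s.x.round(4),s.fun.round(1))
E
python3 a.py
```

```text
base [0.4457 0.2101 0.2996]
[[-0.5, 0.6], [0.6, -0.5], [1.0, 1.5], [0.4, 0.3], [-0.7, -0.8], [-1.0, -0.9], [1.2, 2.0], [-0.2, 1.6], [-0.3, 1.8], [0.6, -0.4], [-1.1, 1.2], [-1.0, 1.4], [-0.9, -0.5], [-0.0, -0.6]]
base [0.4466 0.2104 0.297 ]
[[-0.6, 0.1], [0.6, -0.9], [0.9, 1.2], [0.4, -0.2], [-0.8, -1.3], [-1.1, -1.4], [1.0, 1.5], [-0.4, 1.1]]
base [0.4444 0.2077 0.2974]
[[0.2, 1.1], [1.0, -1.0], [-0.7, 0.5], [-0.6, 0.8], [-0.3, -1.0], [0.5, -1.2]]
stand [0.6334 0.3658 0.5063]
[[-0.7, 1.4], [1.5, 1.0], [-2.5, 1.0], [-2.5, -1.9], [-0.2, -0.6], [-2.1, 0.3]]
stand [0.6359 0.3638 0.4897]
[[-0.2, 0.1], [2.3, 0.3], [-1.2, -0.5]]
stand [0.6298 0.3677 0.5079]
[[-0.5, -1.2], [1.7, 0.0], [-0.4, 1.0]]
lens [0.6248 0.3613 0.0809] [-0.1  0.6 -0.5 -0.2]
lens z fixed [0.6241 0.3629] [-0.9  0.3 -0.3 -1.6]
```

View pics/side0.png

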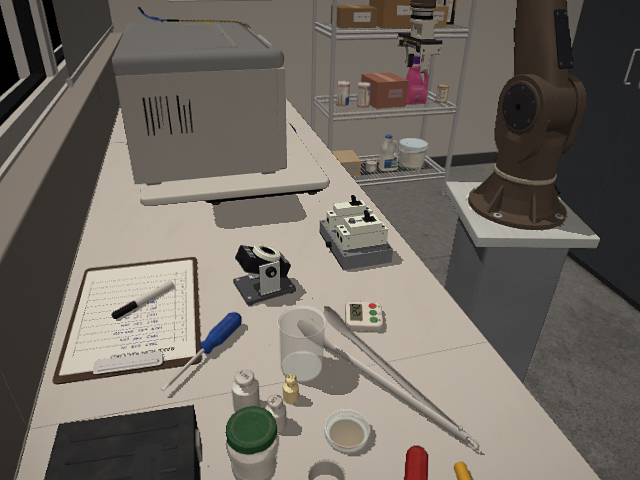

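View pics/top0.png

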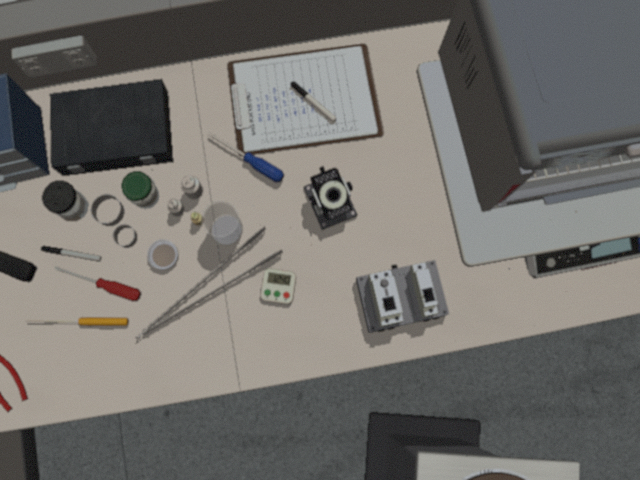

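The side view shows a bulky oven at y<0.05, x>0.5, so I'll transit at x≈0.36. The tool yaw already matches the base (~0.3).

```bash
cat >> h.py <<'E'
def go(o,target,Rt=None):
    """tool-frame shift in cm and turn (rad) to world target"""
    M=R.from_rotvec(o["ee_rot"]); 
    d=M.inv().apply(np.array(target)-o["position"])*100
    a=(M.inv()*Rt).as_rotvec() if Rt is not None else None
    print("t",round(o["clock"],2),"pos",o["position"].round(4),"shift cm",d.round(2),"turn",None if a is None else a.round(3),"F",o["force"].round(1),"w",round(o["width"],3))
def down(yaw): return R.from_euler('z',yaw)*R.from_rotvec([np.pi,0,0])
E
python3 - <<'E'
from cell import arm
from h import *
o=arm.observe(); go(o,[.36,-.05,.25],down(.2996)); go(o,[.4584,.2538,.19],down(.2996))
E
```

```text
t 1.1 pos [ 0.181  -0.5982  0.2268] shift cm [ 33.   -47.29  -2.33] turn [ 0.    -0.    -0.006] F [-0.7 -0.2 -0.5] w 0.998
t 1.1 pos [ 0.181  -0.5982  0.2268] shift cm [ 51.22 -73.53   3.67] turn [ 0.    -0.    -0.006] F [-0.7 -0.2 -0.5] w 0.998
```

Call:
{"fn": "carry_out", "kwargs": {
  "claw": [0,0,0,0,0,0,0,0,0,0,0,0,0,0,0,0],
  "delta_pos": [
    [2.06,-2.96,-0.14],
    [2.06,-2.96,-0.14],
    [2.06,-2.96,-0.14],
    [2.06,-2.96,-0.14],
    [2.06,-2.96,-0.14],
    [2.06,-2.96,-0.14],
    [2.06,-2.96,-0.14],
    [2.06,-2.96,-0.14],
    [2.06,-2.96,-0.14],
    [2.06,-2.96,-0.14],
    [2.06,-2.96,-0.14],
    [2.06,-2.96,-0.14],
    [2.06,-2.96,-0.14],
    [2.06,-2.96,-0.14],
    [2.06,-2.96,-0.14],
    [2.06,-2.96,-0.14]
  ],
  "angular": [
    [0,0,0],
    [0,0,0],
    [0,0,0],
    [0,0,0],
    [0,0,0],
    [0,0,0],
    [0,0,0],
    [0,0,0],
    [0,0,0],
    [0,0,0],
    [0,0,0],
    [0,0,0],
    [0,0,0],
    [0,0,0],
    [0,0,0],
    [0,0,0]
  ],
  "force": 20
}}

```text
clock: 2.7
position: [0.3596, -0.0481, 0.2495]
ee_rot: [3.107, 0.459, 0.001]
force: [0.1, -0.9, 0.0]
width: 0.002
gripper_force: 0.0
```

Run:
```python
from cell import arm
from h import *
o=arm.observe(); print(o["joints"].round(2)); go(o,[.4584,.2538,.2],down(.2996))
```

```text
[ 0.48  0.01 -0.49  2.08  0.    1.06 -1.29]
t 2.7 pos [ 0.3596 -0.0481  0.2495] shift cm [ 18.19 -26.04   4.94] turn [ 0.001 -0.001 -0.006] F [ 0.1 -0.9  0. ] w 0.002
```

Call:
{"fn": "carry_out", "kwargs": {
  "claw": [0,0,0,0,0,0,0,0,0,0],
  "delta_pos": [
    [2.02,-2.9,0.55],
    [2.02,-2.9,0.55],
    [2.02,-2.9,0.55],
    [2.02,-2.9,0.55],
    [2.02,-2.9,0.55],
    [2.02,-2.9,0.55],
    [2.02,-2.9,0.55],
    [2.02,-2.9,0.55],
    [2.02,-2.9,0.55],
    [0,0,0]
  ],
  "angular": [
    [0,0,-0.006],
    [0,0,0],
    [0,0,0],
    [0,0,0],
    [0,0,0],
    [0,0,0],
    [0,0,0],
    [0,0,0],
    [0,0,0],
    [0,0,0]
  ]
}}

```text
clock: 3.7
position: [0.4562, 0.2583, 0.1992]
ee_rot: [-3.102, -0.475, 0.0]
force: [-1.0, -0.2, 0.8]
width: 0.004
gripper_force: 0.0
```

Run:
```python
from cell import arm
from h import *
p=arm.get_image("wrist"); cv2.imwrite("pics/w1.png",p["frame"][:,:,::-1])
o=arm.observe(); go(o,[.4584,.2538,.1],down(.2996)); print(o["joints"].round(2))
print(p["T"].round(3).tolist())
B=np.array([.4457,.2101,0]);M=R.from_euler('z',.2996)
for n,q in {"btn":[25,38,94],"mcb":[0,-38,34],"c1":[50,59,72],"c2":[50,17,72],"c3":[-50,17,72],"c4":[-50,59,72],"b":[55,80,34]}.items(): print(n,proj(p,B+M.apply(np.array(q)/1000)).round(1))
for l in ["rcd_button_top","rcd_lever_tip","rcd","test_base"]:
    print(l,[((np.array(x["centre"])*[640,480]).round(1).tolist(),round(x["conf"],2)) for x in arm.place_of(l,p)[:2]])
```

```text
t 3.75 pos [0.4558 0.2557 0.1992] shift cm [0.19 0.27 9.92] turn [-0.001  0.001  0.003] F [ 0.3  0.5 -0.6] w 0.011
[-0.1   0.38 -0.67  1.82  0.27  1.04 -2.14]
[[0.301, -0.923, -0.24, 0.521], [-0.954, -0.292, -0.072, 0.278], [-0.003, 0.251, -0.968, 0.357], [0.0, 0.0, 0.0, 1.0]]
btn [[329. 239.]]
mcb [[418.1 250.8]]
c1 [[299.6 197.4]]
c2 [[358.3 197.8]]
c3 [[354.6 325.4]]
c4 [[300.7 325.1]]
b [[276.2 184.2]]
rcd_button_top [([324.3, 236.8], 0.56)]
rcd_lever_tip [([328.9, 287.5], 0.36)]
rcd [([328.8, 249.8], 0.77)]
test_base [([367.4, 239.1], 0.92)]
```

View pics/w1.png

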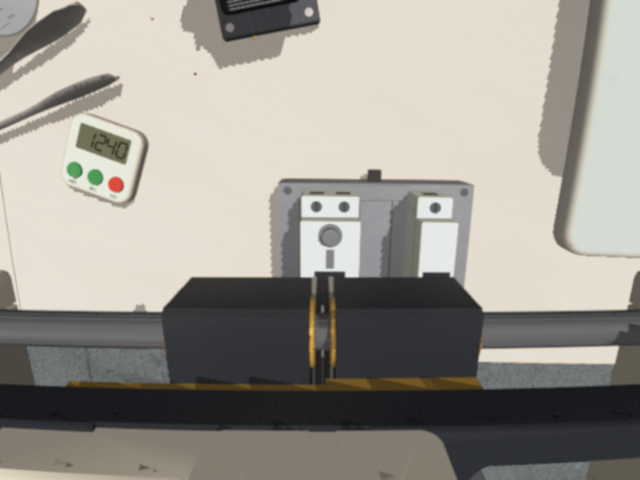

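The button appears at (330,237), within 2 px of the prediction, so the fit is good. Descending.

Call:
{"fn": "carry_out", "kwargs": {
  "claw": [0,0,0,0,0,0],
  "delta_pos": [
    [0.25,0.2,2.5],
    [0,0,2.5],
    [0,0,2.5],
    [0,0,1.7],
    [0,0,0],
    [0,0,0]
  ],
  "angular": [
    [0,0,0],
    [0,0,0],
    [0,0,0],
    [0,0,0],
    [0,0,0],
    [0,0,0]
  ]
}}

```text
clock: 4.55
position: [0.4594, 0.2516, 0.1082]
ee_rot: [3.106, 0.467, 0.0]
force: [0.5, 0.5, -0.2]
width: 0.005
gripper_force: 0.0
```

Call:
{"fn": "carry_out", "kwargs": {
  "claw": [0,0,0,0,0,0,0],
  "delta_pos": [
    [0,0,0.3],
    [0,0,0.2],
    [0,0,0.2],
    [0,0,0.2],
    [0,0,0.2],
    [0,0,0.1],
    [0,0,0]
  ],
  "angular": [
    [0,0,0],
    [0,0,0],
    [0,0,0],
    [0,0,0],
    [0,0,0],
    [0,0,0],
    [0,0,0]
  ]
}}

```text
clock: 5.25
position: [0.4591, 0.2523, 0.0954]
ee_rot: [3.106, 0.469, -0.001]
force: [-0.2, 0.3, 0.3]
width: 0.005
gripper_force: 0.0
```

Run:
```python
from cell import arm
from h import *
p=arm.get_image("side"); cv2.imwrite("pics/s2.png",cv2.resize(p["frame"][150:280,280:440,::-1],(800,650))[:600])
o=arm.observe(); go(o,[.4584,.2538,.0905],down(.2996))
```

```text
t 5.3 pos [0.4591 0.2523 0.0955] shift cm [-0.02 -0.16  0.5 ] turn [0. 0. 0.] F [ 0.1  1.1 -0.5] w 0.003
```

View pics/s2.png

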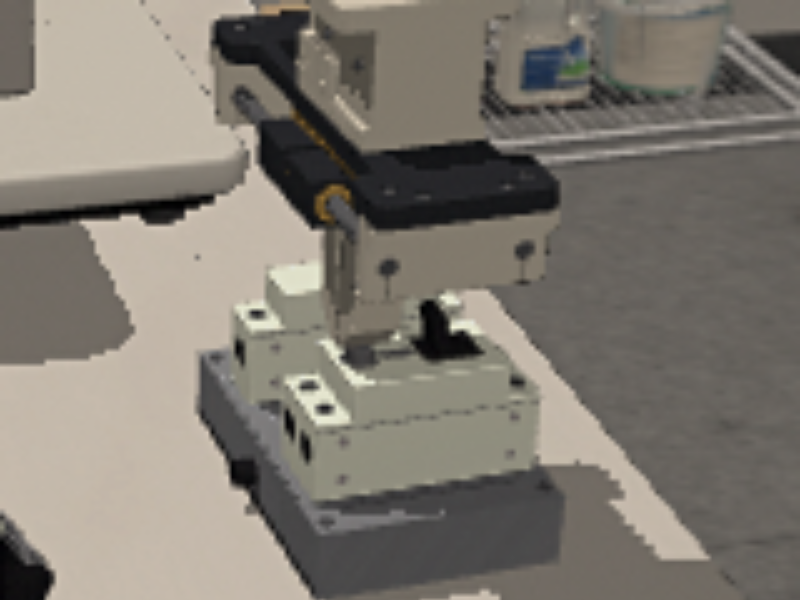

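The fingertips are just above the button (crop 360,350) and the lever is clear of them. Pressing.

Call:
{"fn": "carry_out", "kwargs": {
  "claw": [0,0,0,0,0,0],
  "delta_pos": [
    [0,-0.1,0.1],
    [0,0,0.1],
    [0,0,0.1],
    [0,0,0.1],
    [0,0,0],
    [0,0,0]
  ],
  "angular": [
    [0,0,0],
    [0,0,0],
    [0,0,0],
    [0,0,0],
    [0,0,0],
    [0,0,0]
  ]
}}

```text
clock: 5.9
position: [0.4589, 0.2534, 0.0916]
ee_rot: [-3.106, -0.469, -0.0]
force: [-0.5, 1.1, 0.8]
width: 0.007
gripper_force: 0.6
```

Run:
```python
from cell import arm
from h import *
p=arm.get_image("side"); cv2.imwrite("pics/s3.png",cv2.resize(p["frame"][180:260,310:410,::-1],(700,560)))
o=arm.observe(); go(o,[.4584,.2538,.0905],down(.2996))
print([((np.array(x["centre"])*[640,480]).round(1).tolist(),round(x["conf"],2)) for x in arm.place_of("rcd_lever_tip",p)])
B=np.array([.4457,.2101,0]);M=R.from_euler('z',.2996)
print(proj(p,B+M.apply(np.array([[-7,38,107],[-28,38,102]])/1000)).round(1))
```

```text
t 5.95 pos [0.4589 0.2534 0.0916] shift cm [-0.04 -0.05  0.11] turn [-0. -0.  0.] F [0.4 0.7 0.9] w 0.006
[([370.3, 211.6], 0.58)]
[[366.2 211.5]
 [375.3 212.4]]
```

Call:
{"fn": "carry_out", "kwargs": {
  "claw": [0,0,0,0],
  "delta_pos": [
    [0,0,0.1],
    [0,0,0.1],
    [0,0,0],
    [0,0,0]
  ],
  "angular": [
    [0,0,0],
    [0,0,0],
    [0,0,0],
    [0,0,0]
  ]
}}

```text
clock: 6.4
position: [0.459, 0.2534, 0.09]
ee_rot: [3.106, 0.469, 0.001]
force: [-1.6, -1.2, 7.6]
width: 0.005
gripper_force: 3.9
```

```bash
cat > look.py <<'E'
import sys
from cell import arm
from h import *
p=arm.get_image("side"); cv2.imwrite(sys.argv[1],cv2.resize(p["frame"][180:260,310:410,::-1],(700,560)))
o=arm.observe(); go(o,[.4584,.2538,.0905],down(.2996))
print([((np.array(x["centre"])*[640,480]).round(1).tolist(),round(x["conf"],2)) for x in arm.place_of("rcd_lever_tip",p)])
E
python3 look.py pics/s4.png
```

```text
t 6.45 pos [0.459  0.2534 0.09  ] shift cm [-0.04 -0.06 -0.05] turn [ 0. -0.  0.] F [-1.4  0.8  7.4] w 0.006
[]
```

View pics/s4.png

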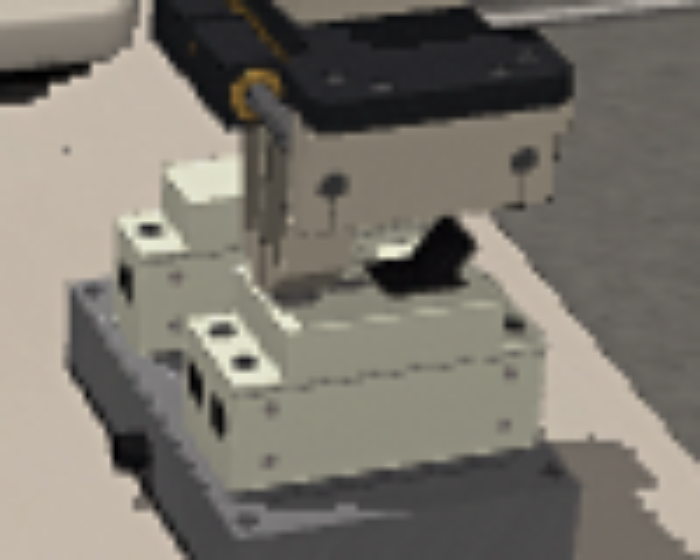

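The lever has dropped (crop 450,240), with about 7 N on the button. Now I'll retreat, go round behind the lever and push it up.

Call:
{"fn": "carry_out", "kwargs": {
  "claw": [0,0,0,0,0,0,0,0,0,0],
  "delta_pos": [
    [0,0,-1.5],
    [0,0,-1.5],
    [-2.4,0,0],
    [-2.4,0,0],
    [-2.4,0,0],
    [0,0,0],
    [0,0,1.0],
    [0,0,1.0],
    [0,0,0.4],
    [0,0,0]
  ],
  "angular": [
    [0,0,0],
    [0,0,0],
    [0,0,0],
    [0,0,0],
    [0,0,0],
    [0,0,0],
    [0,0,0],
    [0,0,0],
    [0,0,0],
    [0,0,0]
  ]
}}

```text
clock: 7.5
position: [0.3899, 0.2318, 0.0944]
ee_rot: [3.106, 0.469, -0.003]
force: [-0.5, 0.2, 0.2]
width: 0.003
gripper_force: 0.0
```

```bash
cat >> h.py <<'E'
RC=np.array([.4345,.2464,.034])
def inrcd(o): return (R.from_euler('z',-.2996).apply(o["position"]-RC)*1000).round(1)
E
echo 'print("in rcd mm",inrcd(o))' >> look.py; python3 look.py pics/s5.png
```

```text
t 7.55 pos [0.39   0.232  0.0949] shift cm [ 7.18 -0.06  0.43] turn [-0.     0.001  0.   ] F [ 1.  -0.3  0.7] w -0.0
[([376.1, 212.2], 0.59)]
in rcd mm [-46.8  -0.6  60.9]
```

View pics/s5.png

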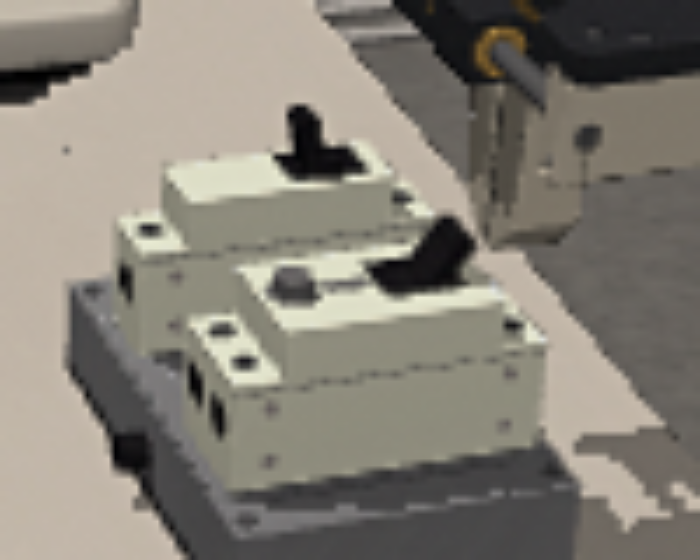

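The button is out, the lever is still down (crop 450,240) and the fingers are behind it. Pushing in +x.

Call:
{"fn": "carry_out", "kwargs": {
  "claw": [0,0,0,0,0,0,0,0,0,0],
  "delta_pos": [
    [0.4,0,0],
    [0.4,0,0],
    [0.3,0,0],
    [0.3,0,0],
    [0.3,0,0],
    [0.2,0,0],
    [0.2,0,0],
    [0.2,0,0],
    [0,0,0],
    [0,0,0]
  ],
  "angular": [
    [0,0,0],
    [0,0,0],
    [0,0,0],
    [0,0,0],
    [0,0,0],
    [0,0,0],
    [0,0,0],
    [0,0,0],
    [0,0,0],
    [0,0,0]
  ]
}}

```text
clock: 8.6
position: [0.4121, 0.2388, 0.0956]
ee_rot: [3.106, 0.469, -0.0]
force: [-0.2, 0.1, 0.5]
width: 0.006
gripper_force: 0.0
```

```bash
python3 look.py pics/s6.png
```

```text
t 8.65 pos [0.412  0.2387 0.0956] shift cm [ 4.88 -0.07  0.51] turn [0. 0. 0.] F [-0.4 -0.1 -0.2] w 0.003
[([364.2, 213.5], 0.64)]
in rcd mm [-23.8  -0.7  61.6]
```

Call:
{"fn": "carry_out", "kwargs": {
  "claw": [0,1,3,5,6.2,6.2,6.2,6.2],
  "delta_pos": [
    [-0.6,0,0],
    [0,0,-1.5],
    [0,0,-2.5],
    [1,0,-1.5],
    [1.5,0,0],
    [0.5,0,0],
    [0,0,0],
    [0,0,0]
  ],
  "angular": [
    [0,0,0],
    [0,0,0],
    [0,0,0],
    [0,0,0],
    [0,0,0],
    [0,0,0],
    [0,0,0],
    [0,0,0]
  ]
}}

```text
clock: 9.5
position: [0.4339, 0.2455, 0.15]
ee_rot: [3.106, 0.47, -0.002]
force: [0.1, -0.5, 0.3]
width: 0.564
gripper_force: 0.0
```

```bash
python3 look.py pics/s7.png
```

```text
t 9.55 pos [0.4339 0.2456 0.1501] shift cm [ 2.59 -0.07  5.96] turn [0.    0.001 0.001] F [ 0.7 -0.5 -0.1] w 0.608
[([364.2, 210.6], 0.5)]
in rcd mm [ -0.8  -0.6 116.1]
```

View pics/s7.png

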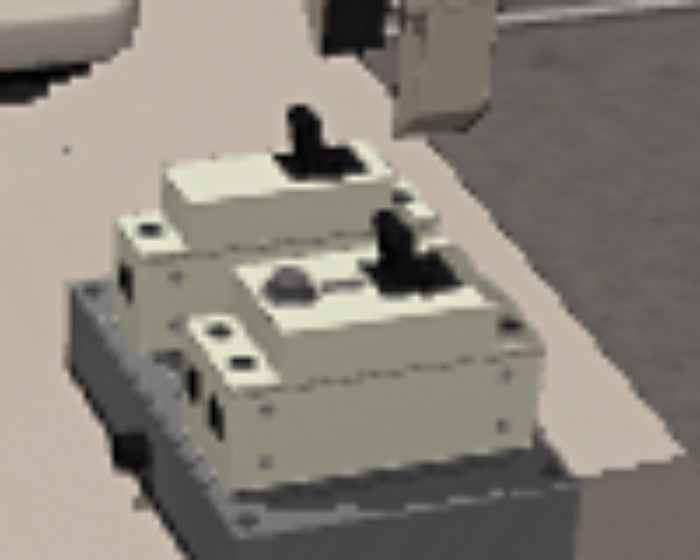

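The lever is up, the button is out and the breaker is seated. Descending to grip.

Call:
{"fn": "carry_out", "kwargs": {
  "claw": [6.2,6.2,6.2,6.2,6.2,6.2,4,4,4,4,4],
  "delta_pos": [
    [0.1,-0.06,2],
    [0,0,2],
    [0,0,2],
    [0,0,2],
    [0,0,1.4],
    [0,0,0],
    [0,0,0],
    [0,0,0],
    [0,0,0],
    [0,0,0],
    [0,0,0]
  ],
  "angular": [
    [0,0,0],
    [0,0,0],
    [0,0,0],
    [0,0,0],
    [0,0,0],
    [0,0,0],
    [0,0,0],
    [0,0,0],
    [0,0,0],
    [0,0,0],
    [0,0,0]
  ],
  "force": 30
}}

```text
clock: 10.7
position: [0.4363, 0.2471, 0.0574]
ee_rot: [-3.106, -0.469, -0.002]
force: [-1.1, -1.0, 6.6]
width: 0.455
gripper_force: 30.0
```

```bash
python3 look.py pics/s8.png
```

```text
t 10.75 pos [0.4363 0.2471 0.0574] shift cm [ 2.32  0.01 -3.31] turn [-0.    -0.001  0.   ] F [-0.6  0.4  6.5] w 0.459
[([267.9, 249.3], 0.44), ([349.2, 217.9], 0.2)]
in rcd mm [ 1.9  0.1 23.4]
```

Call:
{"fn": "carry_out", "kwargs": {
  "claw": [4,4,4,4,4,4,4],
  "delta_pos": [
    [0,0,-0.2],
    [0,0,-0.5],
    [0,0,-0.8],
    [0,0,-1],
    [0,0,-1.5],
    [0,0,-1.5],
    [0,0,0]
  ],
  "angular": [
    [0,0,0],
    [0,0,0],
    [0,0,0],
    [0,0,0],
    [0,0,0],
    [0,0,0],
    [0,0,0]
  ]
}}

```text
clock: 11.5
position: [0.4368, 0.2477, 0.1139]
ee_rot: [-3.105, -0.469, -0.005]
force: [-0.2, 0.4, -2.0]
width: 0.457
gripper_force: 30.0
```

Run:
```python
from cell import arm
from h import *
p=arm.get_image("side"); cv2.imwrite("pics/s9.png",cv2.resize(p["frame"][140:290,220:420,::-1],(800,600)))
o=arm.observe(); 
psi=.49; L=np.array([.6245,.362,.085]); a=np.radians(25)
z=np.array([-np.sin(a)*np.cos(psi),-np.sin(a)*np.sin(psi),np.cos(a)]);x=np.array([np.cos(a)*np.cos(psi),np.cos(a)*np.sin(psi),np.sin(a)])
Rt=R.from_matrix(np.c_[x,np.cross(-z,x),-z])
# tool in rcd frame: (1.9,0,23.4) mm
t=L+.12*z+.0019*x+.0234*z
go(o,t,Rt); print(t, Rt.as_rotvec()); print(inrcd(o))
```

```text
t 11.55 pos [0.4364 0.2471 0.1127] shift cm [ 15.6   -4.32 -10.27] turn [ 0.041  0.433 -0.188] F [-0.3  0.3 -3.4] w 0.457
[0.57254694 0.33428885 0.21576751] [-2.88001011 -0.72006782 -0.63848287]
[ 2.1  0.1 78.7]
```

View pics/s9.png

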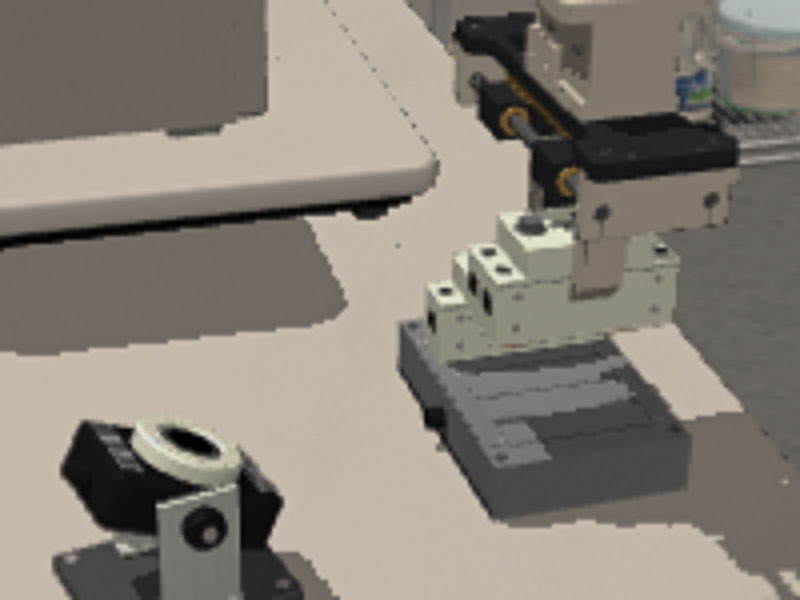

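The breaker is lifted clear and held level in the picture. Next I'll raise it, translate over to the camera, then turn.

Call:
{"fn": "carry_out", "kwargs": {
  "claw": [4,4,4,4,4,4,4,4,4,4,4,4,4,4,4,4,4,4,4,4],
  "delta_pos": [
    [0,0,-1.5],
    [0,0,-2.5],
    [0,0,-2.5],
    [0,0,-2.5],
    [0,0,-1.3],
    [1.6,-0.43,0],
    [2.5,-0.7,0],
    [2.5,-0.7,0],
    [2.5,-0.7,0],
    [2.5,-0.7,0],
    [2.5,-0.7,0],
    [1.5,-0.39,0],
    [0,0,0],
    [0,0,0],
    [0,0,0],
    [0,0,0],
    [0,0,0],
    [0,0,0],
    [0,0,0],
    [0,0,0]
  ],
  "angular": [
    [0,0,0],
    [0,0,0],
    [0,0,0],
    [0,0,0],
    [0,0,0],
    [0,0,0],
    [0,0,0],
    [0,0,0],
    [0,0,0],
    [0,0,0],
    [0,0,0],
    [0,0,0],
    [0.007,0.072,-0.032],
    [0.007,0.072,-0.032],
    [0.007,0.072,-0.032],
    [0.007,0.072,-0.032],
    [0.007,0.072,-0.032],
    [0.006,0.073,-0.032],
    [0,0,0],
    [0,0,0]
  ]
}}

```text
clock: 13.55
position: [0.5717, 0.3335, 0.2139]
ee_rot: [-2.882, -0.726, -0.632]
force: [0.0, -0.7, -1.4]
width: 0.455
gripper_force: 30.0
```

```bash
cat > fin.py <<'E'
import sys
from cell import arm
from h import *
S=arm.get_image("side");T=arm.get_image("top")
cv2.imwrite(sys.argv[1],np.hstack([cv2.resize(S["frame"][120:320,200:400],(400,400)),cv2.resize(T["frame"][100:300,240:440],(400,400))])[:,:,::-1])
o=arm.observe(); psi=.49; L=np.array([.6245,.362,.085]); a=np.radians(25)
z=np.array([-np.sin(a)*np.cos(psi),-np.sin(a)*np.sin(psi),np.cos(a)]);x=np.array([np.cos(a)*np.cos(psi),np.cos(a)*np.sin(psi),np.sin(a)])
y=np.cross(z,x);Rt=R.from_matrix(np.c_[x,-y,-z]); go(o,L+.12*z+.0019*x+.0234*z,Rt)
print(o["gripper_force"])
M=R.from_rotvec(o["ee_rot"]).as_matrix()
P=lambda q:o["position"]+M@(np.array([q[0]-1.9,-q[1],-(q[2]-23.4)])/1000)
for n,q in {"btn":[25,0,60],"tip_up":[-7,0,73],"tip_dn":[-28,0,68],"orig":[0,0,0],"bl":[0,0,-12],"c+y+":[50,21,38],"c-y+":[-50,21,38],"l+y+":[50,21,0],"l-y+":[-50,21,0]}.items(): print(n,proj(S,P(q)).round(0),proj(T,P(q)).round(0))
for p in (S,T):
  for l in ["rcd_button_top","rcd_lever_tip","rcd","rcd_blades","camera_head"]:
    print(l,[((np.array(v["centre"])*[640,480]).round(1).tolist(),round(v["conf"],2)) for v in arm.place_of(l,p)[:2]])
E
python3 fin.py pics/f1.png
```

```text
t 13.65 pos [0.5727 0.3344 0.2146] shift cm [ 0.04  0.   -0.11] turn [-0.001  0.003  0.003] F [-0.7  0.1 -2.4] w 0.456
29.997190833091736
btn [[291. 158.]] [[349. 194.]]
tip_up [[309. 156.]] [[358. 213.]]
tip_dn [[317. 161.]] [[361. 224.]]
orig [[290. 192.]] [[346. 203.]]
bl [[288. 198.]] [[345. 202.]]
c+y+ [[280. 171.]] [[329. 184.]]
c-y+ [[326. 184.]] [[350. 238.]]
l+y+ [[272. 191.]] [[325. 182.]]
l-y+ [[318. 203.]] [[345. 234.]]
rcd_button_top [([292.0, 155.9], 0.46)]
rcd_lever_tip [([306.0, 156.1], 0.36)]
rcd [([286.6, 192.8], 0.88)]
rcd_blades [([287.5, 198.3], 0.68)]
camera_head [([266.6, 249.1], 0.62)]
rcd_button_top [([348.7, 190.2], 0.47)]
rcd_lever_tip []
rcd [([343.5, 203.7], 0.58)]
rcd_blades [([345.8, 204.0], 0.57)]
camera_head [([343.6, 202.1], 0.71), ([331.0, 195.7], 0.64)]
```

View pics/f1.png

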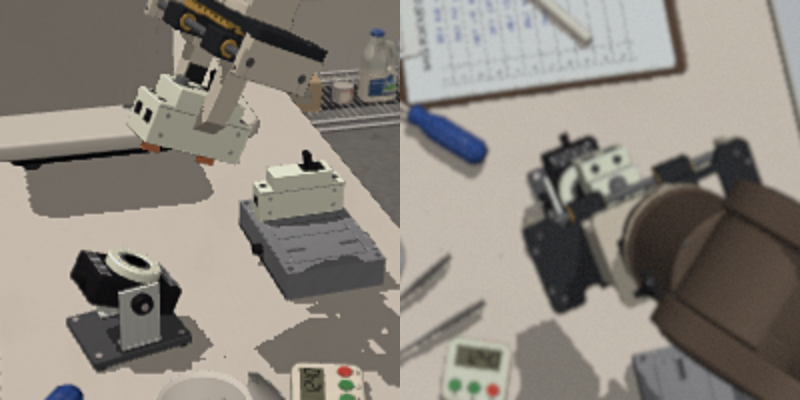

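The breaker is held at the target pose. The blades match the prediction (side 288,198), the lever tip is at the "up" position (306,156), and the mcb hasn't moved. I'll let it settle briefly, then hand in.

Call:
{"fn": "carry_out", "kwargs": {
  "claw": [4,4,4,4],
  "delta_pos": [
    [0,0,0],
    [0,0,0],
    [0,0,0],
    [0,0,0]
  ],
  "angular": [
    [0,0,0],
    [0,0,0],
    [0,0,0],
    [0,0,0]
  ]
}}

```text
clock: 14.55
position: [0.572, 0.3341, 0.2146]
ee_rot: [-2.88, -0.727, -0.636]
force: [0.5, 0.5, -2.6]
width: 0.452
gripper_force: 30.0
```

```bash
python3 -c "
from cell import arm
o=arm.observe();print(o['position'],o['dq'].round(3),o['gripper_force'])
print(arm.sign_off())"
```

```text
[0.57204631 0.33406781 0.21461926] [ 0.001  0.     0.001  0.001  0.001 -0.    -0.001] 29.99713808298111
the job is handed in; nothing more can be done
None
```

I tripped the residual-current breaker with its test button, reset its lever while it was plugged in, pulled it out, and handed in at about 14.6 s while holding it still at the inspection camera; the hand-in returned no verdict.

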